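# Seat the mask plate on the colour-measuring stage

### The arm

A 7-joint arm with a two-finger parallel gripper is mounted at the origin on the work surface. World frame = base frame: x ahead of the robot, y to its left, z up, the work surface at z = 0. Lengths are in m, angles in rad, forces in N, time in s.
With the tool pointing down it reaches from about 0.425 to 0.875 m from the base axis. Payload 9.9 kg.
Tool frame: the origin (TCP) lies between the finger pads; the fingertips stand 25 mm ahead of it and the grasp point (between the pads) lies 6 mm ahead of it; x points along the fingers, y is the direction in which the jaws open and shut, and the axes are right-handed (so a half turn about x gives the same grasp; the last joint's range is limited). The gripper opens to 85 mm and grips with 20 to 120 N. Pads are 22 mm wide; open, the fingers measure 114 mm over their backs; the gripper's body (76 mm by 85 mm) begins 54 mm behind the grasp point. The pads swing forward as they close: fully open they stand 13 mm farther back than shut.
Start: joints at [-1.275, 0.576, 0.025, 1.437, -0.015, 1.129, -0.057], TCP at [0.25, 0.627, 0.256] pointing down, gripper open.
Joint ranges: [-2.76, 2.76], [-0.34, 2.15], [-1.52, 1.57], [0.19, 2.46], [-1.09, 4.23], [0.17, 1.99], [-2.82, 2.82]. Speed limits (rad/s): [2.22, 2.22, 3.01, 3.01, 3.14, 3.14, 3.14].

### API

Orientations are given as a rotation vector (axis times angle).
In Python, from plant import get_state, capture, get_calibration, finish_job gives the robot as it stands. The module is installed in compiled form; this text tells all that it offers.
- The arm moves only by the tool move_arm, never from a script. Its argument "deltas" is a list of rows, each a list of 3 entries, a list of its own where there are three numbers: the shift along the world's x, y, z in mm, then the turn about the world's z in degrees, then the finger opening in mm, from 0 to 85.4. In form: [[[x, y, z], yaw, gripper], ...]. A call has 1 to 5 rows; each row is the pose to reach, as a shift and turn from the pose commanded when the call began; what a row does not reach only later rows make up. A row lasts 1/8 s, in which the tool goes at most 62.5 mm and 10.7 degrees, less where a joint would pass 70% of its speed; a pose out of reach is approached as far as the arm can. A call with a gripper value outside its range is refused whole. The fingers move at their own pace and stop on an object; "force" is the grip in N (left out, the last holds). Time passes only in rows, so rows that repeat a pose let the fingers close. It gives the time, the measured TCP pose, the force and the opening at its end, in the units of the state.
- get_state(): the state, without advancing time (a new reading comes with each control period).
- capture(name): name is "side" or "top"; returns the picture (420x560x3 uint8, red, green, blue); there is no depth.
- get_calibration(name): a dict with "camera_matrix" (3x3 intrinsics, pixels), "dist_coeffs" ([k1, k2, p1, p2, k3] as OpenCV has them; the pictures are not rectified), "eye" and "attitude" of the camera in the world. Camera axes: x right, y up, looking along -z (the intrinsics and any distortion apply to the point x, -y, -z); pixel columns grow to the right and rows downward; lengths in m; the calibration is good to about 2 mm. A picture is of the moment at which its call begins. get_calibration takes no time and is no camera call.
- finish_job(): hands the job in, once; it reports no verdict.
The state is a dict: "time": time; "joint_positions": joint angles; "dq": joint speeds; "tau": joint torques, N m; "eef_pos": TCP position; "orientation": TCP orientation; "ft_force": force on the tool from outside, world axes, zero at the start; "ft_torque": the same for the moment, N m; "gripper_width": finger opening in m.
Only numpy, scipy, OpenCV 4.12 (cv2) and the standard library are available. Lean on these libraries where they do the work, as an engineer would, in place of code of your own. Each camera call takes 0.05 s, during which the arm holds its last target.

### The job

Pick up the blue mask plate by its black handle and fit it on the white measuring stage: feel for the two steel pins by sliding the plate lightly over them until both come up through its two small end holes and the plate lies flush on the deck; be gentle, let it down slowly and never press or knock it on the stage with more than 25 N. Then swing the stage's red retaining arm all the way across, over the seated plate, let go, and leave everything else on the bench where it stands.

Things in the scene. Friction and masses are not known exactly. Their poses are not given: they have to be found in the camera images.
- plate: Loose blue mask plate, 100 (its x) x 150 (its y) x 6 mm, 130 to 220 g. Origin: centre of its underside, z up. Two locating holes, 9.5 mm across, go through it at x = 0, y = +58 and -58 mm. Six 20 mm windows at x = +-31, y = -34, 0, 34 mm. Fits either way round (half a turn makes no difference). Plate and deck are hard: touching down flat faster than about 6 mm/s can pass 25 N.
- handle (a point): Middle of the plate's black handle bar, 24 mm above the plate's underside: the bar stands on the plate's centre, 12 mm thick along the plate's x, 50 mm long along its y, rising from 6 to 42 mm above the underside.
- stage: White measuring stage fixed to the bench, 150 mm (its x) by 202 mm (its y, from -90 to +112 mm). Origin at bench level under the deck's centre, z up. The aluminium deck (150 x 172 mm) has its top 50 mm above the origin; a 48 mm wide slot along y splits it. Seated, the plate's underside lies at deck height, its long side along the stage's y, its holes over the pins.
- pins (a point): Fixed mark: centre of the pins' setting range, at tip height (stage x = y = 0, 58 mm up). Two steel pins, 8 mm across, tips coned to 4 mm over the top 2.5 mm, stand 8 mm above the deck at y = +58 and -58 mm, on a black bar firmly clamped in the slot. Both share one x, anywhere from -15 to +15 mm of the mark along the stage's x: this is not measured and must be felt or seen.
- clip (a joint): Angle of the red arm that turns on a post at stage x = 0, y = +97 mm. 0: parked, pointing along the stage's -x. It turns anticlockwise seen from above to 1.571 (end stop): pointing along -y, over the plate. 56 mm long, 12 wide, 4 thick, underside 59 mm above the bench: 3 mm over a seated plate; a plate not fully down blocks it. Light friction holds it where it is left.
- clip_knob (a point): Middle of the upright black knob on the red arm, 79 mm above the bench: a round peg 12 mm in diameter, from 63 to 95 mm above the bench, 38 mm from the pivot.
- clip_pivot (a point): Point on the upright axis about which the red arm turns, 79 mm above the bench.
- vial: Bystander: small amber vial, 22 mm across, 45 mm high. Origin at its foot.
- bottle_a: Bystander: amber bottle, 64 mm across, 130 mm high. Origin at its foot.
- bottle_b: Bystander: amber bottle, 54 mm across, 110 mm high. Origin at its foot.
- flask: Bystander: round glass flask with a long neck, 82 mm across, 176 mm high. Origin at its foot.
- beaker: Bystander: glass beaker, 60 mm across, 75 mm high. Origin at its foot.
- board: Bystander: wooden board 160 x 240 mm with three sausages on it, 64 mm high. Origin at the centre of its underside.
- meter: Bystander: white hand-held meter lying on the bench, 90 x 180 x 32 mm. Origin at the centre of its underside.

How it is judged:
By the outcome, as a careful person would: the job done as asked, in the order asked, and still so for the second after the job is handed in, with the robot touching nothing.
It also fails if it takes over 72 s, if anything falls off the work surface, if the arm or the gripper's body presses on something with over 40 N, if the wrist force passes 120 N, or if a joint passes its speed limit or range.

## Working session

There is one attempt and no reset: what is moved stays moved. The work goes in short steps, Python scripts to look and compute and a tool call to move; the robot and the scene stay as the last step left them, time stands still between calls to the robot, and variables do not carry over. Pictures are saved under pics/ and viewed, and the job is handed in when it is done.

Besides the shell and the picture viewer there is one more tool, called after "Call:" in YAML: its name, and indented under it one key for each argument. move_arm: Moves the arm, as the interface text tells. Its arguments: {"type":"object","properties":{"deltas":{"type":"array"},"force":{"type":"number"}},"required":["deltas"]}

```bash
mkdir -p pics
cat > h.py <<'E'
import numpy as np, cv2
from plant import *
def save(n,name):
    im=capture(n); cv2.imwrite(f'pics/{name}.png',im[:,:,::-1]); return im
E
python3 - <<'E'
from h import *
for n in('side','top'):
    save(n,n+'0'); print(get_calibration(n))
print(get_state())
E
```

```text
{'camera_matrix': array([[425.45805377,   0.        , 281.72829643],
       [  0.        , 425.45805377, 207.38253923],
       [  0.        ,   0.        ,   1.        ]]), 'dist_coeffs': array([0.00168571, 0.        , 0.        , 0.        , 0.        ]), 'eye': array([ 0.4179483 , -0.8919195 ,  0.81028373]), 'attitude': array([ 0.8828637 , -0.0836164 , -0.21361013])}
{'camera_matrix': array([[472.60235948,   0.        , 286.93205533],
       [  0.        , 472.60235948, 212.90351661],
       [  0.        ,   0.        ,   1.        ]]), 'dist_coeffs': array([-0.05629988,  0.        ,  0.        ,  0.        ,  0.        ]), 'eye': array([0.42227674, 0.00785675, 1.3994799 ]), 'attitude': array([ 0.11533848, -0.1225835 , -1.58619562])}
{'time': 0.1, 'joint_positions': array([-1.27481575,  0.57645084,  0.02483246,  1.43782292, -0.01499671,
        1.12903323, -0.05651072]), 'dq': array([-1.04612523e-03, -2.23599559e-03,  1.35010295e-03, -1.27748628e-03,
        6.62690151e-05, -1.82525910e-04, -4.11398022e-04]), 'tau': array([ 5.76001243e-03, -7.67310333e+01,  2.25763522e+00, -2.86607838e+01,
        1.57567172e-02,  8.70795222e-03,  3.47949799e-05]), 'eef_pos': array([0.25007814, 0.62655679, 0.25552704]), 'orientation': array([ 0.29673989,  1.5504032 , -0.29913087]), 'ft_force': array([0.04694353, 0.37787933, 0.15754309]), 'ft_torque': array([-0.01809781, -0.05292512, -0.00098399]), 'gripper_width': 0.08525890459611121}
```

View pics/side0.png

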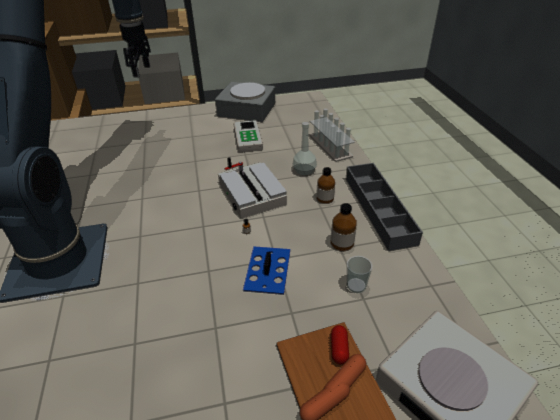

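View pics/top0.png

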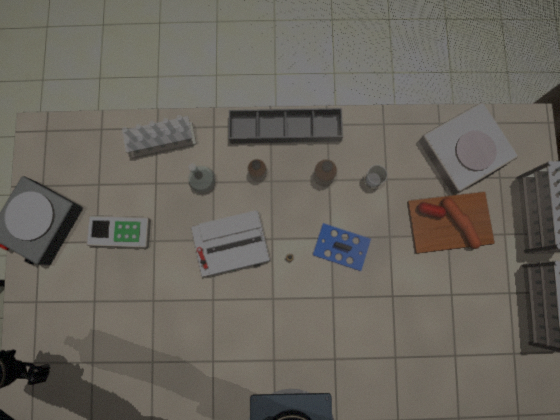

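```bash
cat >> h.py <<'E'
from scipy.spatial.transform import Rotation as R
def ray(n,uv):
    c=get_calibration(n); p=cv2.undistortPoints(np.array(uv,float).reshape(-1,1,2),c['camera_matrix'],c['dist_coeffs']).reshape(-1,2)
    d=np.c_[p[:,0],-p[:,1],-np.ones(len(p))]
    return c['eye'],R.from_rotvec(c['attitude']).apply(d)
def onz(n,uv,z):
    e,d=ray(n,uv); return e+d*((z-e[2])/d[:,2])[:,None]
def proj(n,P):
    c=get_calibration(n); q=R.from_rotvec(c['attitude']).inv().apply(np.atleast_2d(P)-c['eye']); q=q*[1,-1,-1]
    return cv2.projectPoints(q.reshape(-1,1,3),np.zeros(3),np.zeros(3),c['camera_matrix'],c['dist_coeffs'])[0].reshape(-1,2)
def tri(a,b):
    e1,d1=ray('top',[a]);e2,d2=ray('side',[b]);d1=d1[0]/np.linalg.norm(d1);d2=d2[0]/np.linalg.norm(d2)
    s=np.linalg.lstsq(np.c_[d1,-d2],e2-e1,rcond=None)[0]; p,q=e1+s[0]*d1,e2+s[1]*d2
    return (p+q)/2,np.linalg.norm(p-q)
E
python3 - <<'E'
from h import *
t=cv2.imread('pics/top0.png');s=cv2.imread('pics/side0.png')
def z(im,x,y,w,h,f,n): cv2.imwrite(f'pics/{n}.png',cv2.resize(im[y:y+h,x:x+w],None,fx=f,fy=f,interpolation=cv2.INTER_CUBIC))
z(t,185,200,100,75,8,'z1');z(s,210,150,100,75,8,'z2')
for n,im in(('top',t),('side',s)):
    hsv=cv2.cvtColor(im,cv2.COLOR_BGR2HSV)
    m=cv2.inRange(hsv,(105,150,60),(130,255,255))
    cs,_=cv2.findContours(m,cv2.RETR_EXTERNAL,cv2.CHAIN_APPROX_NONE);c=max(cs,key=cv2.contourArea)
    r=cv2.minAreaRect(c);print(n,r)
    pl=onz(n,c.reshape(-1,2),.006); r=cv2.minAreaRect((pl[:,:2]*1000).astype(np.float32)); print('plate',r)
E
```

```text
top ((325.6153869628906, 230.92308044433594), (5.54700231552124, 9.984603881835938), 56.3099365234375)
plate ((578.1946411132812, -114.33412170410156), (16.436464309692383, 29.982431411743164), 32.55208969116211)
side ((266.3800048828125, 269.34002685546875), (39.88081741333008, 46.66904830932617), 8.130102157592773)
plate ((532.2645874023438, -160.5694580078125), (149.9498291015625, 97.99876403808594), 70.68547821044922)
```

View pics/z1.png

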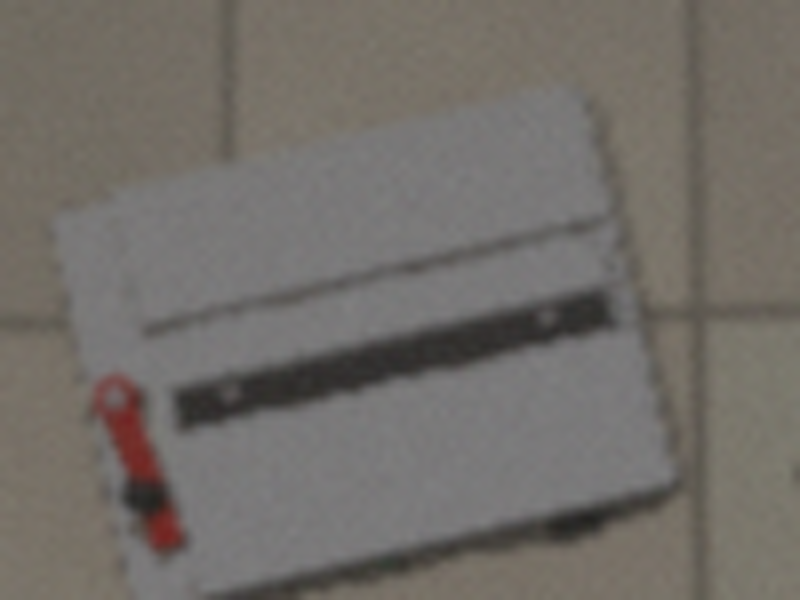

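View pics/z2.png

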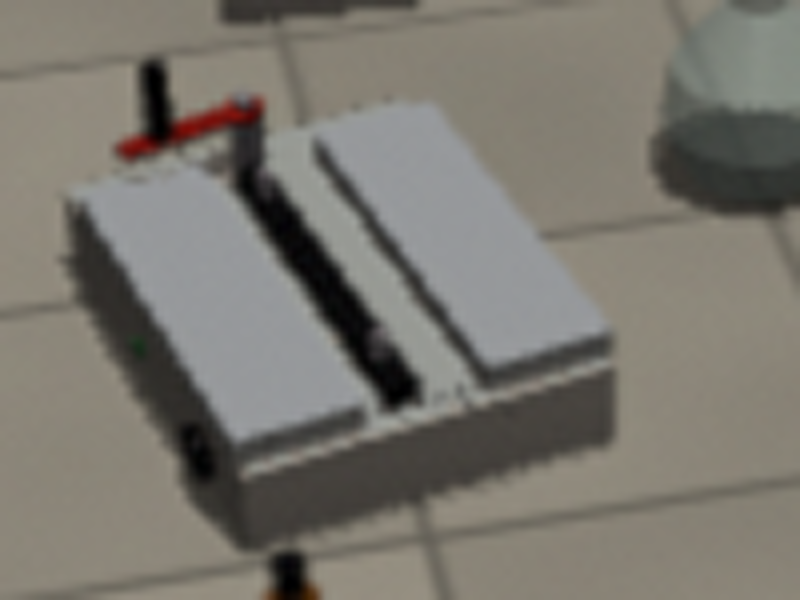

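Run:
```python
from h import *
t=cv2.imread('pics/top0.png');s=cv2.imread('pics/side0.png')
for n,im in(('top',t),('side',s)):
    hsv=cv2.cvtColor(im,cv2.COLOR_BGR2HSV)
    m=cv2.inRange(hsv,(100,120,30),(130,255,255))
    m=cv2.morphologyEx(m,cv2.MORPH_CLOSE,np.ones((5,5)))
    cs,_=cv2.findContours(m,cv2.RETR_EXTERNAL,cv2.CHAIN_APPROX_NONE);c=max(cs,key=cv2.contourArea)
    pl=onz(n,c.reshape(-1,2),.006); r=cv2.minAreaRect((pl[:,:2]*1000).astype(np.float32)); print('plate',n,r, cv2.minAreaRect(c)[:2])
    x,y,w,h=cv2.boundingRect(c)
    cv2.imwrite(f'pics/pz_{n}.png',cv2.resize(im[y-8:y+h+8,x-8:x+w+8],None,fx=8,fy=8,interpolation=cv2.INTER_CUBIC)); print(x-8,y-8)
# pins
def cen(im,u,v,r=3):
    g=im[v-r:v+r+1,u-r:u+r+1].astype(float).sum(2); g=np.clip(g-np.median(g)-15,0,None)
    yy,xx=np.mgrid[v-r:v+r+1,u-r:u+r+1]; return (g*xx).sum()/g.sum(),(g*yy).sum()/g.sum()
g=t.astype(int).sum(2)
print(g[244:254,208:220]);print(g[235:245,248:259])
a=cen(t,214,249,2);b=cen(t,253,239,2);print(a,b)
P=onz('top',[a,b],.058);print(P*1000,np.linalg.norm(P[0]-P[1]))
for q,w in((a,(243.1,173.1)),(b,(257.2,192.3))): print(tri(q,w))
# red arm
hsv=cv2.cvtColor(t,cv2.COLOR_BGR2HSV);m=cv2.inRange(hsv,(0,120,60),(8,255,255))|cv2.inRange(hsv,(170,120,60),(180,255,255)); m[:,300:]=0;m[:,:185]=0
ys,xs=np.nonzero(m[:,:]);k=(ys>230)&(ys<280);r=cv2.minAreaRect(np.c_[xs[k],ys[k]].astype(np.float32));print(r)
print(onz('top',[(199.6-.1,249.4),(203.0,262),(205.8,267.5)],.063)*1000)
```

```text
plate top ((531.0267333984375, -159.3592071533203), (144.65338134765625, 95.0999984741211), 70.4310302734375) ((341.45001220703125, 246.65000915527344), (49.33152770996094, 31.939001083374023))
306 216
plate side ((532.6860961914062, -160.4816131591797), (151.53489685058594, 98.9476089477539), 70.46412658691406) ((266.5724792480469, 269.5107421875), (40.11769485473633, 47.15203094482422))
236 239
[[358 367 359 367 373 367 372 370 359 365 353 360]
 [364 367 360 371 364 362 365 351 344 325 297 294]
 [366 359 358 353 345 298 292 288 257 233 200 194]
 [338 310 289 274 246 227 212 184 158 144 151 152]
 [238 211 194 181 205 225 226 155 146 148 147 145]
 [153 155 144 149 187 244 229 168 149 138 143 150]
 [147 135 151 137 145 184 160 144 153 167 170 172]
 [146 154 136 148 139 150 170 192 224 282 299 304]
 [151 161 172 179 195 264 298 303 322 353 358 358]
 [222 271 304 314 312 338 361 362 354 361 362 368]]
[[362 367 364 368 372 364 365 365 360 356 334]
 [366 356 364 355 365 359 339 313 293 266 254]
 [361 359 338 310 297 279 251 225 202 174 157]
 [287 273 243 230 220 229 195 160 145 154 162]
 
[... 205 characters left out ...]
300 305 331 356 357 355 366]
 [305 319 332 361 357 363 363 366 359 360 357]]
(np.float64(213.37246963562754), np.float64(248.251012145749)) (np.float64(252.36818181818182), np.float64(237.49318181818182))
[[528.72417786 210.6908295   58.        ]
 [557.4301724   99.53538877  58.        ]] 0.11480229147208681
(array([0.52976211, 0.211931  , 0.04969419]), np.float64(0.0007564054810086573))
(array([0.55661039, 0.10001005, 0.05223542]), np.float64(0.002792824265662205))
((202.30001831054688, 258.3999938964844), (18.657434463500977, 3.4785053730010986), 71.56504821777344)
[[525.74998791 249.303104    63.        ]
 [490.00492308 239.14881346  63.        ]
 [474.42468895 231.15467922  63.        ]]
```

Run:
```python
from h import *
t=cv2.imread('pics/top0.png');s=cv2.imread('pics/side0.png')
st=get_state();M=R.from_rotvec(st['orientation']).as_matrix();print(M.round(3))
g=cv2.cvtColor(t,cv2.COLOR_BGR2GRAY).astype(np.float32);hsv=cv2.cvtColor(t,cv2.COLOR_BGR2HSV)
print(t[225,240],t[205,240],t[255,225],t[250,203-8])
m=cv2.inRange(hsv,(0,0,105),(180,25,255));m[:,:180]=0;m[:,285:]=0;m[:195]=0;m[290:]=0
m=cv2.morphologyEx(m,cv2.MORPH_OPEN,np.ones((3,3)))
cs,_=cv2.findContours(m,cv2.RETR_EXTERNAL,cv2.CHAIN_APPROX_NONE)
for c in sorted(cs,key=cv2.contourArea)[-2:]:
    pl=onz('top',c.reshape(-1,2),.05);print(cv2.contourArea(c),cv2.minAreaRect((pl[:,:2]*1000).astype(np.float32)))
cv2.imwrite('pics/m.png',m)
# dark bar in slot
m2=((g<75)*255).astype(np.uint8); m2[:,:205]=0;m2[:,264:]=0;m2[:232]=0;m2[256:]=0
cs,_=cv2.findContours(m2,cv2.RETR_EXTERNAL,cv2.CHAIN_APPROX_NONE);c=max(cs,key=cv2.contourArea)
pl=onz('top',c.reshape(-1,2),.05);print('bar',cv2.minAreaRect((pl[:,:2]*1000).astype(np.float32)))
P=onz('top',[(213.2,248.7),(252.95,239.1)],.057);print(P*1000,np.linalg.norm(P[0]-P[1]),np.degrees(np.arctan2(*(P[0]-P[1])[1::-1])))
for q,w in(((213.2,248.7),(242.7,172.8)),((252.95,239.1),(256.8,192.0))): print(tri(q,w))
```

```text
[[-0.     0.371  0.929]
 [-0.001  0.929 -0.371]
 [-1.    -0.002  0.   ]]
[120 121 120] [106 116 123] [121 119 121] [100 109 114]
1194.0 ((501.294677734375, 155.8339080810547), (65.37357330322266, 196.3736114501953), 10.555533409118652)
1540.5 ((582.65087890625, 174.81503295898438), (75.7147216796875, 197.8302764892578), 12.37247085571289)
bar ((539.14013671875, 153.42047119140625), (13.85948371887207, 157.2715301513672), 12.422137260437012)
[[527.53389186 211.32948396  57.        ]
 [552.90341054  97.98372948  57.        ]] 0.11615021539769446 102.61624318451108
(array([0.52851176, 0.21224759, 0.05080874]), np.float64(0.0009832230340002198))
(array([0.55346403, 0.0981016 , 0.05492558]), np.float64(0.0007157417633507645))
```

View pics/m.png

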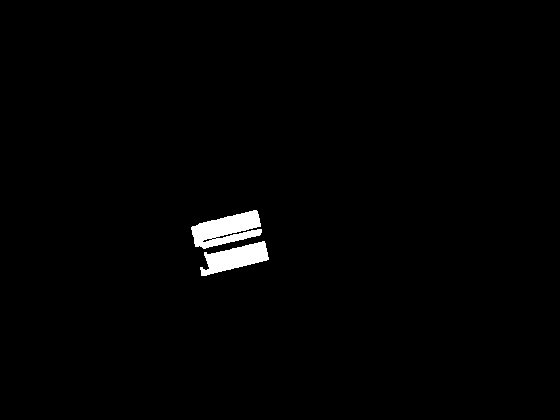

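View pics/pz_top.png

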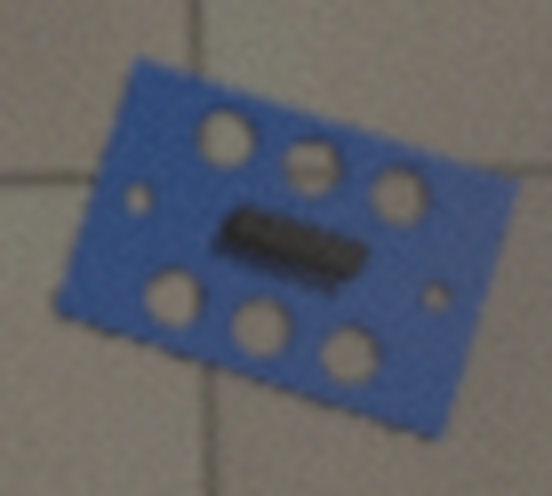

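Run:
```python
from h import *
f=lambda z,o:((z[0]+.5)/8-.5+o[0],(z[1]+.5)/8-.5+o[1])
t=cv2.imread('pics/top0.png').astype(int)
H=[f((137,199),(306,216)),f((436,296),(306,216))]
P=onz('top',H,.004)*1000;d=P[0]-P[1];print(P,P.mean(0),np.linalg.norm(d),np.degrees(np.arctan2(d[1],d[0])))
# handle top via top view
q=onz('top',[f((295,243),(306,216))],.042)*1000;print('handle',q)
# bystanders rough
print(onz('top',[(289,258)],.045),onz('top',[(202,172)],.17),onz('top',[(257,165)],.1),onz('top',[(325,167)],.13),onz('top',[(376,172)],.075))
# clip: pivot & knob
a,b=(199.3,249.2),(240.4,162.9)
print(tri((199.3,249.2),(240.4,162.9)), tri((202.8,261.5),(229.0,158.0)),onz('top',[(202.9,261.2)],.079))
```

```text
[[ 550.23095429 -104.95518823    4.        ]
 [ 512.14884347 -214.46943914    4.        ]] [ 531.18989888 -159.71231369    4.        ] 115.94661839239737 70.82556710303294
handle [[ 529.77226749 -158.31936268   42.        ]]
[[ 0.49794431 -0.00379265  0.045     ]] [[0.72411243 0.22514445 0.17      ]] [[0.75858431 0.08198047 0.1       ]] [[ 0.74175624 -0.10736123  0.13      ]] [[ 0.73834898 -0.25904488  0.075     ]]
(array([0.52725645, 0.24965354, 0.06400681]), np.float64(0.0020132669939648138)) (array([0.49129503, 0.23361668, 0.0979034 ]), np.float64(0.003357154116206423)) [[0.49142296 0.23667221 0.079     ]]
```

View pics/pz_side.png

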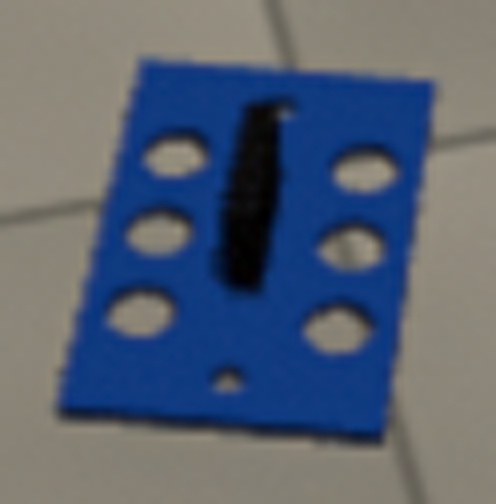

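Call:
move_arm:
  deltas:
    - [[22,-60,0],-8,85]
    - [[44,-120,0],-16,85]
    - [[66,-180,0],-24,85]
    - [[88,-240,0],-32,85]
    - [[110,-300,0],-40,85]
  force: 40

```text
time: 0.72
eef_pos: [0.3582, 0.3315, 0.2562]
orientation: [0.843, 1.401, -0.843]
ft_force: [0.4, 0.2, 1.0]
gripper_width: 0.0855
```

Call:
move_arm:
  deltas:
    - [[22,-58,-10],-9,85]
    - [[44,-116,-20],-18,85]
    - [[66,-174,-30],-27,85]
    - [[88,-232,-40],-36,85]
    - [[110,-290,-50],-44,85]

```text
time: 1.35
eef_pos: [0.4676, 0.0434, 0.2063]
orientation: [1.412, 1.064, -1.412]
ft_force: [0.4, 1.7, 0.1]
gripper_width: 0.0855
```

Call:
move_arm:
  deltas:
    - [[20,-60,-20],-3,85]
    - [[40,-120,-40],-3.5,85]
    - [[58,-175,-60],-3.5,85]
    - [[61,-196,-80],-3.5,85]
    - [[61,-196,-100],-3.5,85]

```text
time: 1.98
eef_pos: [0.528, -0.1542, 0.1055]
orientation: [1.454, 1.027, -1.456]
ft_force: [-0.7, 0.5, -1.0]
gripper_width: 0.0848
```

Call:
move_arm:
  deltas:
    - [[0,0,0],0,85]
    - [[0,0,0],0,85]

```text
time: 2.22
eef_pos: [0.5284, -0.1506, 0.107]
orientation: [1.452, 1.031, -1.452]
ft_force: [-0.3, 0.2, 0.2]
gripper_width: 0.0853
```

Run:
```python
from h import *
st=get_state();M=R.from_rotvec(st['orientation']).as_matrix();print(st['eef_pos'],np.degrees(np.arctan2(M[1,1],M[0,1])),st['joint_positions'],st['ft_force'])
```

```text
[ 0.52842539 -0.15057716  0.10704051] -19.224693703950955 [-0.06291177  0.61040322  0.39330684  1.95241808 -0.3721699   0.64920501
  0.23073079] [-0.306549    0.22284052  0.17781163]
```

Call:
move_arm:
  deltas:
    - [[2,-9,-15],0,85]
    - [[2,-9,-35],0,85]
    - [[2,-9,-55],0,85]
    - [[2,-9,-70],0,85]
    - [[2,-9,-70],0,85]

```text
time: 2.85
eef_pos: [0.5297, -0.16, 0.0356]
orientation: [1.452, 1.032, -1.454]
ft_force: [0.5, 0.5, -0.2]
gripper_width: 0.0849
```

Call:
move_arm:
  deltas:
    - [[0,0,0],0,40]
    - [[0,0,0],0,8]
    - [[0,0,0],0,8]
    - [[0,0,0],0,8]
    - [[0,0,0],0,8]

```text
time: 3.48
eef_pos: [0.5305, -0.16, 0.037]
orientation: [1.453, 1.03, -1.452]
ft_force: [0.8, 0.9, 5.8]
gripper_width: 0.0113
```

Call:
move_arm:
  deltas:
    - [[0,0,0],0,8]
    - [[0,0,0],0,8]
    - [[0,0,0],0,8]
  force: 60

```text
time: 3.85
eef_pos: [0.5306, -0.16, 0.037]
orientation: [1.453, 1.03, -1.452]
ft_force: [-0.2, 0.9, 7.4]
gripper_width: 0.0112
```

Call:
move_arm:
  deltas:
    - [[0,0,5],0,8]
    - [[0,0,20],0,8]
    - [[0,0,40],0,8]
    - [[0,0,70],0,8]
    - [[0,0,100],0,8]

```text
time: 4.47
eef_pos: [0.5299, -0.16, 0.1382]
orientation: [1.452, 1.031, -1.453]
ft_force: [0.8, -0.1, -1.9]
gripper_width: 0.011
```

Call:
move_arm:
  deltas:
    - [[0,0,20],0,8]
    - [[0,0,20],0,8]
    - [[0,0,20],0,8]

```text
time: 4.85
eef_pos: [0.5298, -0.1597, 0.1561]
orientation: [1.452, 1.032, -1.453]
ft_force: [-0.5, 0.6, -2.6]
gripper_width: 0.0116
```

Run:
```python
from h import *
st=get_state();print(st['eef_pos'],st['ft_force'],st['ft_torque'],st['gripper_width'])
s=save('side','side1')
cv2.imwrite('pics/sz1.png',cv2.resize(s[150:350,180:400,::-1],None,fx=3,fy=3))
```

```text
[ 0.5298019  -0.15965238  0.15613914] [-0.48582415  0.62126522 -2.64959134] [0.05514667 0.00959975 0.00840183] 0.011589705068540892
```

View pics/sz1.png

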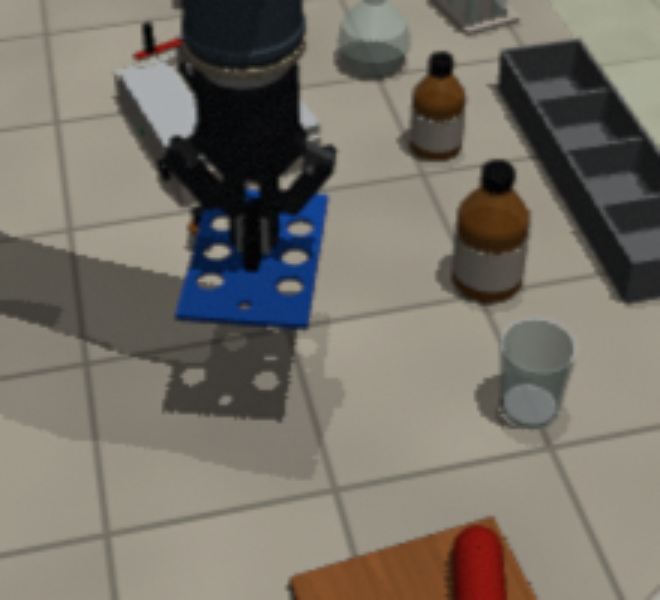

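Call:
move_arm:
  deltas:
    - [[0,30,0],3,8]
    - [[2,85,0],10,8]
    - [[4,140,0],18,8]
    - [[6,195,0],25,8]
    - [[8,250,0],31.8,8]

```text
time: 5.52
eef_pos: [0.5376, 0.0917, 0.1556]
orientation: [1.043, 1.307, -1.045]
ft_force: [0.9, -0.6, -2.1]
gripper_width: 0.0105
```

Call:
move_arm:
  deltas:
    - [[2,40,0],0,8]
    - [[2,64,0],0,8]
    - [[2,64,0],0,8]
    - [[2,64,0],0,8]

```text
time: 6.02
eef_pos: [0.5399, 0.153, 0.1559]
orientation: [1.046, 1.305, -1.048]
ft_force: [-0.2, -0.4, -2.0]
gripper_width: 0.0111
```

Run:
```python
from h import *
st=get_state();M=R.from_rotvec(st['orientation']).as_matrix();print(M[:,0],st['eef_pos'],np.degrees(np.arctan2(M[1,1],M[0,1])),st['ft_force'],st['ft_torque'],st['gripper_width'])
s=save('side','side2');t=save('top','top2')
cv2.imwrite('pics/sz2.png',cv2.resize(s[110:230,180:340,::-1],None,fx=5,fy=5,interpolation=cv2.INTER_CUBIC))
cv2.imwrite('pics/tz2.png',cv2.resize(t[190:300,170:310,::-1],None,fx=5,fy=5,interpolation=cv2.INTER_CUBIC))
```

```text
[-0.00126525 -0.00116414 -0.99999852] [0.5398916  0.15300452 0.15586111] 12.498257077820968 [-0.23306714 -0.40869322 -1.97744567] [-0.01635785 -0.0026907   0.03704269] 0.011051095450519213
```

View pics/sz2.png

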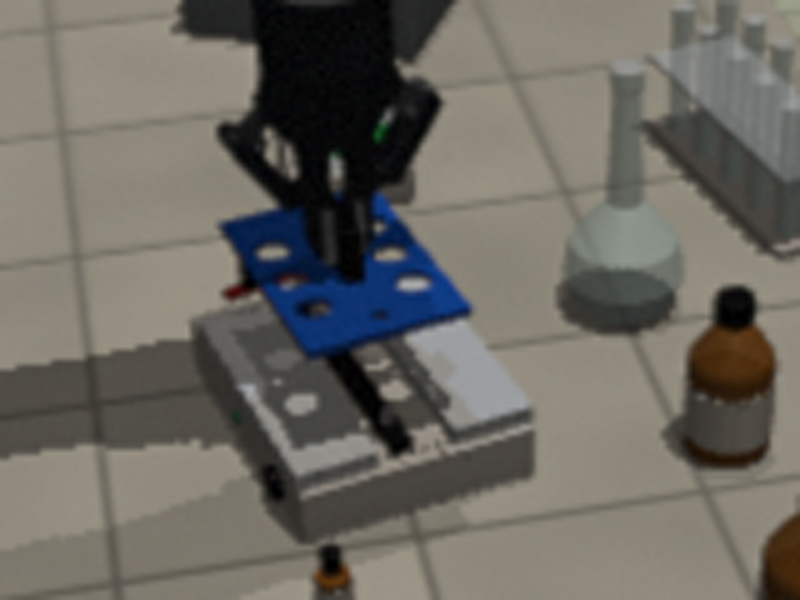

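View pics/tz2.png

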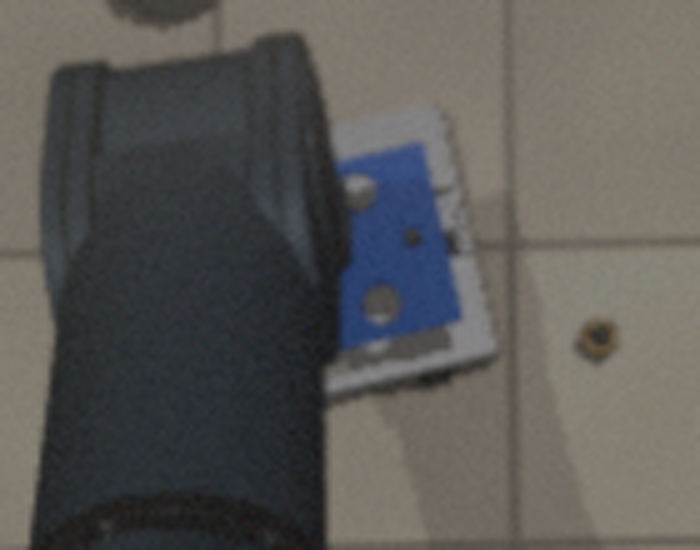

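Run:
```python
from h import *
t=cv2.imread('pics/top2.png');hsv=cv2.cvtColor(t,cv2.COLOR_BGR2HSV)
m=cv2.inRange(hsv,(100,110,30),(130,255,255));
cs,hi=cv2.findContours(m,cv2.RETR_CCOMP,cv2.CHAIN_APPROX_NONE)
for c,h in zip(cs,hi[0]):
    if h[3]>=0: 
        M=c.reshape(-1,2).mean(0);print(M,len(c),onz('top',[M],.122)*1000)
print(onz('top',[(252.2,237.0)],.122)*1000)
# TCP-based prediction
u=np.array([np.cos(np.radians(102.5)),np.sin(np.radians(102.5))]);print(np.array([539.9,153.0])-58*u)
# edges of plate: right edge line
```

```text
[245.92307692 250.5       ] 26 [[516.00305979 112.88553014 122.        ]]
[252. 237.] 12 [[552.34399303  96.14967965 122.        ]]
[[552.33411007  95.60680977 122.        ]]
[552.45349761  96.37483159]
```

Call:
move_arm:
  deltas:
    - [[0.5,1.8,-15],0,8]
    - [[0.5,1.8,-30],0,8]
    - [[0.5,1.8,-42],0,8]
    - [[0.5,1.8,-50],0,8]
    - [[0.5,1.8,-52],0,8]

```text
time: 6.75
eef_pos: [0.5405, 0.1557, 0.1038]
orientation: [1.046, 1.305, -1.047]
ft_force: [0.4, -0.9, -1.7]
gripper_width: 0.0113
```

Call:
move_arm:
  deltas:
    - [[0,0,0],0,8]
    - [[0,0,0],0,8]

```text
time: 7.0
eef_pos: [0.541, 0.1559, 0.105]
orientation: [1.047, 1.304, -1.046]
ft_force: [0.9, 0.4, -1.8]
gripper_width: 0.0107
```

```bash
cat > look.py <<'E'
from h import *
import sys
n=sys.argv[1]
st=get_state();M=R.from_rotvec(st['orientation']).as_matrix();print(st['time'],M[:,0].round(4),(st['eef_pos']*1000).round(2),np.degrees(np.arctan2(M[1,1],M[0,1])).round(2),st['ft_force'].round(2),st['ft_torque'].round(3),st['gripper_width'])
s=save('side','side'+n);t=save('top','top'+n)
a=cv2.resize(s[130:220,200:300,::-1],None,fx=6,fy=6,interpolation=cv2.INTER_CUBIC)
cv2.imwrite(f'pics/sz{n}.png',a)
cv2.imwrite(f'pics/tz{n}.png',cv2.resize(t[200:280,220:290,::-1],None,fx=7,fy=7,interpolation=cv2.INTER_CUBIC))
hsv=cv2.cvtColor(t[:,:,::-1].copy(),cv2.COLOR_BGR2HSV)
m=cv2.inRange(hsv,(100,110,20),(130,255,255));cs,hi=cv2.findContours(m,cv2.RETR_CCOMP,cv2.CHAIN_APPROX_NONE)
for c,h in zip(cs,hi[0]):
    if h[3]>=0 and len(c)>6:
        Q=c.reshape(-1,2).mean(0);print(Q,len(c),onz('top',[Q],st['eef_pos'][2]-.034)*1000)
E
python3 look.py 3
```

```text
7.0 [ 7.e-04  2.e-04 -1.e+00] [540.99 155.92 104.97] 12.54 [ 0.91  0.42 -1.76] [-0.029 -0.047 -0.018] 0.010689559112663335
[246.28 251.36] 25 [[517.31221405 116.094075    70.96548294]]
[252.18181818 238.81818182] 11 [[552.38156813  99.20649266  70.96548294]]
```

View pics/sz3.png

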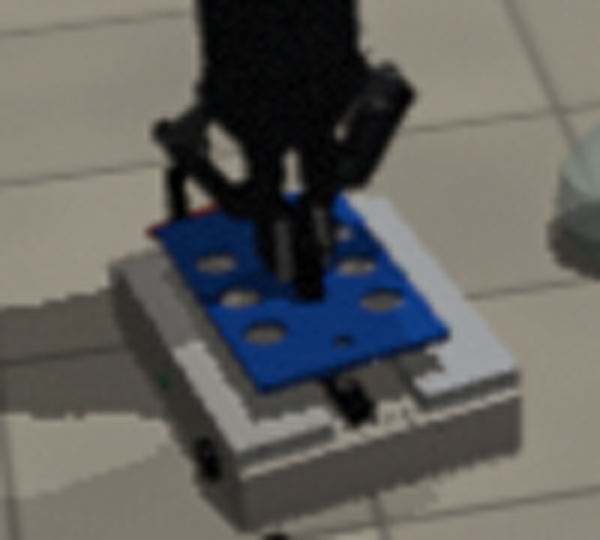

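View pics/tz3.png

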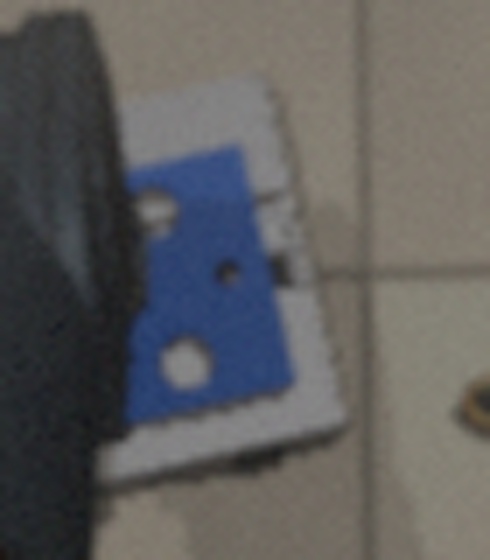

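Call:
move_arm:
  deltas:
    - [[-0.2,-1,-1.5],0,8]
    - [[-0.2,-1,-3],0,8]
    - [[-0.2,-1,-4.5],0,8]
    - [[-0.2,-1,-6],0,8]
    - [[-0.2,-1,-7],0,8]

```text
time: 7.72
eef_pos: [0.5405, 0.1549, 0.0974]
orientation: [1.046, 1.305, -1.047]
ft_force: [0.6, 0.3, -1.6]
gripper_width: 0.0111
```

Call:
move_arm:
  deltas:
    - [[0,0,-0.5],0,8]
    - [[0,0,-1],0,8]
    - [[0,0,-1.5],0,8]
    - [[0,0,-2],0,8]

```text
time: 8.22
eef_pos: [0.5406, 0.1549, 0.0956]
orientation: [1.047, 1.305, -1.046]
ft_force: [0.3, -0.3, -2.9]
gripper_width: 0.0112
```

```bash
python3 look.py 4
```

```text
8.225 [ 1.e-04  0.e+00 -1.e+00] [540.56 154.85  95.57] 12.54 [ 0.32 -0.34 -2.93] [ 0.009 -0.035 -0.027] 0.011188762828029244
[246.88461538 251.57692308] 26 [[517.33987165 115.15219134  61.5690511 ]]
[253. 239.] 12 [[552.74125503  97.53250051  61.5690511 ]]
```

View pics/tz4.png

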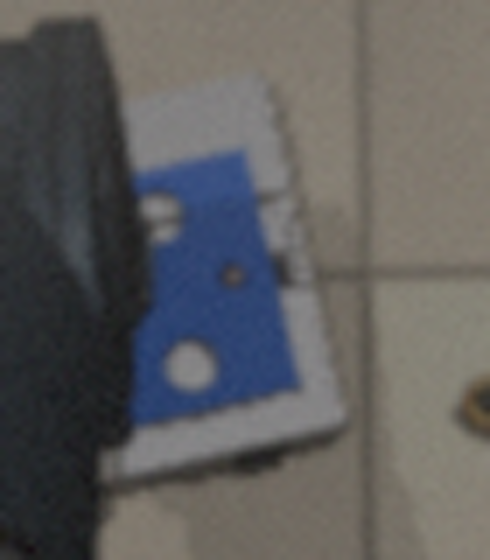

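Call:
move_arm:
  deltas:
    - [[0,0.2,-0.5],0,8]
    - [[0,0.2,-1],0,8]
    - [[0,0.2,-1.5],0,8]

```text
time: 8.7
eef_pos: [0.5405, 0.155, 0.094]
orientation: [1.046, 1.305, -1.046]
ft_force: [0.2, 0.2, -1.6]
gripper_width: 0.0108
```

Call:
move_arm:
  deltas:
    - [[0,0,-0.4],0,8]
    - [[0,0,-0.8],0,8]
    - [[0,0,-1.2],0,8]

```text
time: 9.07
eef_pos: [0.5405, 0.155, 0.0928]
orientation: [1.046, 1.305, -1.046]
ft_force: [-1.0, -0.4, -2.3]
gripper_width: 0.0111
```

Below tip height with no contact; continuing down.

Call:
move_arm:
  deltas:
    - [[0,0,-0.4],0,8]
    - [[0,0,-0.8],0,8]
    - [[0,0,-1.2],0,8]

```text
time: 9.45
eef_pos: [0.5405, 0.155, 0.0916]
orientation: [1.046, 1.305, -1.047]
ft_force: [0.4, 0.5, -2.3]
gripper_width: 0.011
```

Call:
move_arm:
  deltas:
    - [[0,0,-0.4],0,8]
    - [[0,0,-0.8],0,8]

```text
time: 9.7
eef_pos: [0.5405, 0.1551, 0.0908]
orientation: [1.046, 1.305, -1.047]
ft_force: [0.1, 0.5, -2.1]
gripper_width: 0.0109
```

Call:
move_arm:
  deltas:
    - [[0,0,-0.4],0,8]
    - [[0,0,-0.8],0,8]

```text
time: 9.95
eef_pos: [0.5405, 0.155, 0.09]
orientation: [1.046, 1.305, -1.047]
ft_force: [0.3, -0.0, -1.7]
gripper_width: 0.011
```

Call:
move_arm:
  deltas:
    - [[0,0,-0.4],0,8]
    - [[0,0,-0.8],0,8]

```text
time: 10.2
eef_pos: [0.5405, 0.155, 0.0892]
orientation: [1.046, 1.305, -1.046]
ft_force: [0.7, 1.0, -2.0]
gripper_width: 0.0114
```

Call:
move_arm:
  deltas:
    - [[0,0,-0.4],0,8]
    - [[0,0,-0.8],0,8]

```text
time: 10.45
eef_pos: [0.5405, 0.155, 0.0884]
orientation: [1.046, 1.305, -1.047]
ft_force: [0.2, 0.5, -1.7]
gripper_width: 0.011
```

Call:
move_arm:
  deltas:
    - [[0,0,-0.3],0,8]
    - [[0,0,-0.6],0,8]

```text
time: 10.7
eef_pos: [0.5406, 0.155, 0.0879]
orientation: [1.047, 1.305, -1.046]
ft_force: [-0.8, -0.1, -2.2]
gripper_width: 0.0111
```

Call:
move_arm:
  deltas:
    - [[0,0,-0.3],0,8]
    - [[0,0,-0.6],0,8]

```text
time: 10.95
eef_pos: [0.5405, 0.1551, 0.0872]
orientation: [1.046, 1.305, -1.046]
ft_force: [-0.5, 0.1, -2.3]
gripper_width: 0.0106
```

Call:
move_arm:
  deltas:
    - [[0,0,-0.3],0,8]
    - [[0,0,-0.6],0,8]

```text
time: 11.2
eef_pos: [0.5405, 0.1551, 0.087]
orientation: [1.047, 1.305, -1.046]
ft_force: [-3.0, -0.1, 8.3]
gripper_width: 0.0114
```

```bash
python3 look.py 5
```

```text
11.2 [ 1.e-04  2.e-04 -1.e+00] [540.53 155.06  87.02] 12.54 [-2.99 -0.11  8.34] [-0.079  0.539  0.015] 0.011434698414575152
[247.2  251.84] 25 [[517.18221012 114.94466595  53.01892841]]
[253. 239.] 12 [[553.57500836  98.10558704  53.01892841]]
```

View pics/tz5.png

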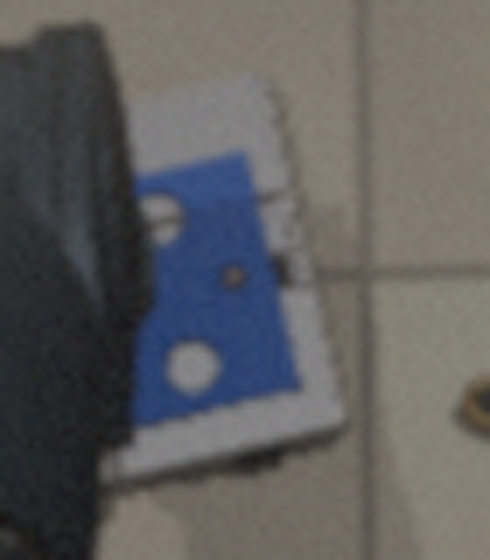

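View pics/sz5.png

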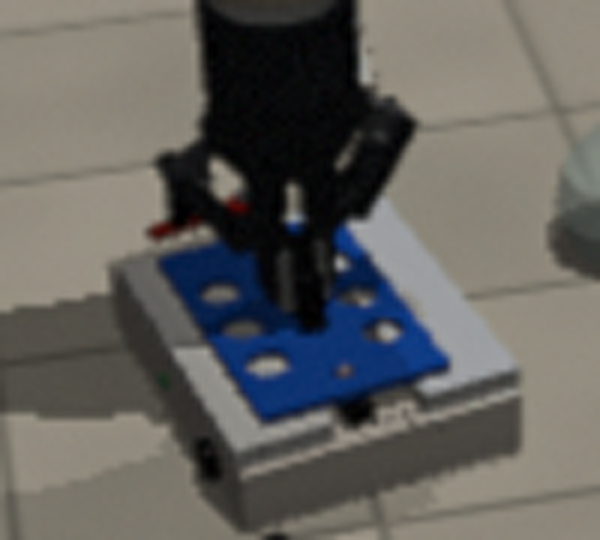

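Call:
move_arm:
  deltas:
    - [[0,0,-0.1],0,8]
    - [[0,0,-0.1],0,8]
  force: 20

```text
time: 11.55
eef_pos: [0.5406, 0.155, 0.087]
orientation: [1.047, 1.305, -1.046]
ft_force: [-2.7, -0.4, 6.9]
gripper_width: 0.0113
```

Run:
```python
from h import *
st=get_state();print(st['eef_pos'],st['ft_force'],st['ft_torque'],st['gripper_width'])
```

```text
[0.5405518  0.15503831 0.08701936] [-2.68681552 -0.41400275  6.90787169] [-0.09232277  0.5906911  -0.04656653] 0.011277652503343593
```

Call:
move_arm:
  deltas:
    - [[-0.15,0,0],0,8]
    - [[-0.3,0,0],0,8]
    - [[-0.3,0,0],0,8]

```text
time: 11.92
eef_pos: [0.5405, 0.155, 0.087]
orientation: [1.047, 1.304, -1.046]
ft_force: [-1.5, -0.9, 6.1]
gripper_width: 0.0115
```

Run:
```python
from h import *
st=get_state();print(st['eef_pos'],st['ft_force'],st['ft_torque'],st['gripper_width'])
```

```text
[0.54049612 0.15503195 0.08699811] [-1.50170672 -0.91757156  6.05296278] [-0.14484437  0.31461518  0.06720053] 0.011459687453837731
```

Call:
move_arm:
  deltas:
    - [[-0.2,0,0],0,8]
    - [[-0.3,0,-0.1],0,8]
    - [[-0.3,0,-0.1],0,8]

```text
time: 12.3
eef_pos: [0.5405, 0.155, 0.087]
orientation: [1.047, 1.304, -1.046]
ft_force: [-1.3, -0.6, 6.2]
gripper_width: 0.0109
```

Run:
```python
from h import *
st=get_state();print(st['eef_pos'],st['ft_force'],st['ft_torque'],st['gripper_width'])
```

```text
[0.54052998 0.15504757 0.08702799] [-1.34821117 -0.55736791  6.23151045] [-0.09539513  0.22889957  0.02048461] 0.0109215483369591
```

Call:
move_arm:
  deltas:
    - [[0,0,0.1],0,13]
    - [[0,0,0.2],0,16]
    - [[0,0,0.2],0,22]
    - [[0,0,0.2],0,32]
    - [[0,0,0.2],0,40]

```text
time: 12.92
eef_pos: [0.5399, 0.155, 0.0866]
orientation: [1.046, 1.305, -1.047]
ft_force: [0.4, -0.5, 0.1]
gripper_width: 0.0397
```

Call:
move_arm:
  deltas:
    - [[0,0,10],0,40]
    - [[0,0,30],0,40]
    - [[0,0,55],0,40]
    - [[0,0,90],0,40]
    - [[0,0,120],0,40]

```text
time: 13.55
eef_pos: [0.5401, 0.1549, 0.2086]
orientation: [1.047, 1.304, -1.046]
ft_force: [-0.9, 0.6, -0.2]
gripper_width: 0.04
```

Call:
move_arm:
  deltas:
    - [[-30,-40,10],0,0]
    - [[-60,-90,20],0,0]
    - [[-60,-145,20],0,0]
    - [[-60,-200,20],0,0]
    - [[-60,-200,20],0,0]

```text
time: 14.18
eef_pos: [0.4795, -0.0497, 0.2278]
orientation: [1.052, 1.3, -1.052]
ft_force: [0.0, 0.4, -0.8]
gripper_width: 0.0002
```

```bash
sed -i 's/200:280,220:290/190:280,185:285/;s/fx=7,fy=7/fx=6,fy=6/' look.py; python3 look.py 6
```

```text
14.175 [ 0.0015 -0.0014 -1.    ] [479.46 -49.73 227.77] 12.09 [ 0.01  0.38 -0.79] [0.065 0.046 0.03 ] 0.00018116387021408964
[223.5 257.5] 24 [[493.91849582 164.24953044 193.76799893]]
[235.5 254.5] 24 [[501.01589453 133.62949659 193.76799893]]
[247.24 251.84] 25 [[507.25966262 103.64845159 193.76799893]]
[213. 249.] 12 [[516.0526133  191.10967111 193.76799893]]
[232.         243.72727273] 44 [[528.6908593  142.49013577 193.76799893]]
[253. 239.] 12 [[539.85005838  88.67164104 193.76799893]]
[218.96153846 236.42307692] 26 [[548.04705129 175.91084162 193.76799893]]
[230.5 233.5] 24 [[555.04750699 146.28494504 193.76799893]]
[242.28 230.72] 25 [[561.67279126 116.01217715 193.76799893]]
```

View pics/tz6.png

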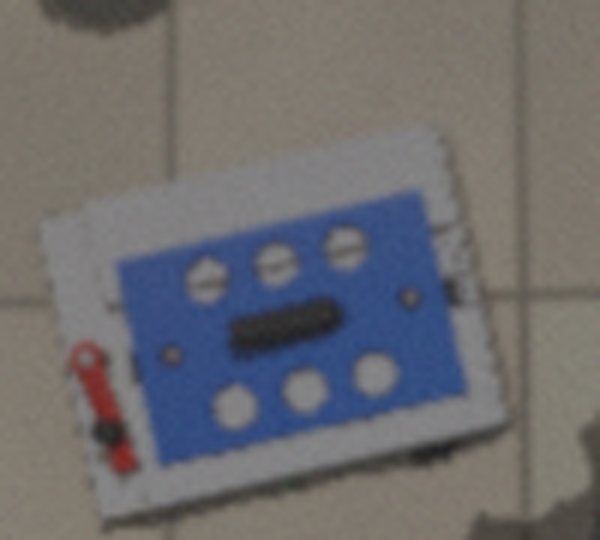

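View pics/sz6.png

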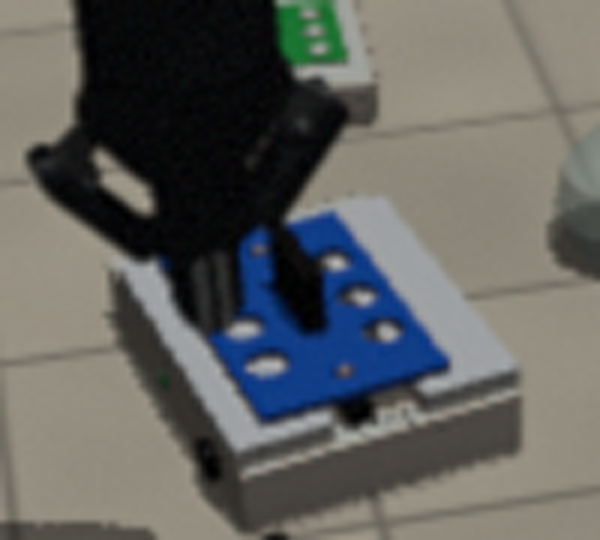

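Run:
```python
from h import *
t=cv2.imread('pics/top6.png')
f=lambda z:((z[0]+.5)/6-.5+185,(z[1]+.5)/6-.5+190)
print('pivot',onz('top',[f((86,357))],.063)*1000,'knob',onz('top',[f((107,431))],.095)*1000,'tip',onz('top',[f((123,468))],.063)*1000)
hsv=cv2.cvtColor(t,cv2.COLOR_BGR2HSV);m=cv2.inRange(hsv,(0,120,50),(8,255,255))|cv2.inRange(hsv,(172,120,50),(180,255,255))
ys,xs=np.nonzero(m[240:280,190:215]);P=onz('top',np.c_[xs+190,ys+240],.063)[:,:2]*1000
r=cv2.minAreaRect(P.astype(np.float32));print(r);l=cv2.fitLine(P.astype(np.float32),cv2.DIST_L2,0,.01,.01).ravel();print(l,np.degrees(np.arctan2(l[1],l[0])))
p=onz('top',[(213.1,248.9),(253,239.05)],.057)*1000;print(p, p.mean(0))
```

```text
pivot [[526.67586774 250.96704875  63.        ]] knob [[490.01227248 235.23117572  95.        ]] tip [[474.22455324 233.17723668  63.        ]]
((498.7021789550781, 241.11294555664062), (50.19613265991211, 9.849785804748535), 19.912689208984375)
[9.3323755e-01 3.5925987e-01 5.0126425e+02 2.4133310e+02] 21.054749
[[526.96958595 211.61262608  57.        ]
 [553.04380641  97.83997605  57.        ]] [540.00669618 154.72630106  57.        ]
```

Call:
move_arm:
  deltas:
    - [[1,55,0],3,0]
    - [[2,115,0],6,0]
    - [[2,175,0],9,0]
    - [[2,235,-10],9,0]
    - [[2,290,-30],9,0]

```text
time: 14.9
eef_pos: [0.4812, 0.2495, 0.1971]
orientation: [0.927, 1.365, -0.923]
ft_force: [1.7, 0.4, 0.3]
gripper_width: -0.0
```

Call:
move_arm:
  deltas:
    - [[0,25,-20],0,0]
    - [[0,25,-50],0,0]
    - [[0,25,-80],0,0]
    - [[0,25,-101],0,0]
    - [[0,25,-101],0,0]

```text
time: 15.52
eef_pos: [0.4803, 0.2712, 0.0945]
orientation: [0.924, 1.367, -0.928]
ft_force: [-1.3, 0.4, 0.5]
gripper_width: 0.0002
```

```bash
python3 look.py 7|head -1
```

```text
15.525 [-0.0029 -0.0011 -1.    ] [480.26 271.24  94.47] 21.68 [-1.28  0.43  0.52] [-0.006 -0.01   0.002] 0.00019717077478585167
```

View pics/sz7.png

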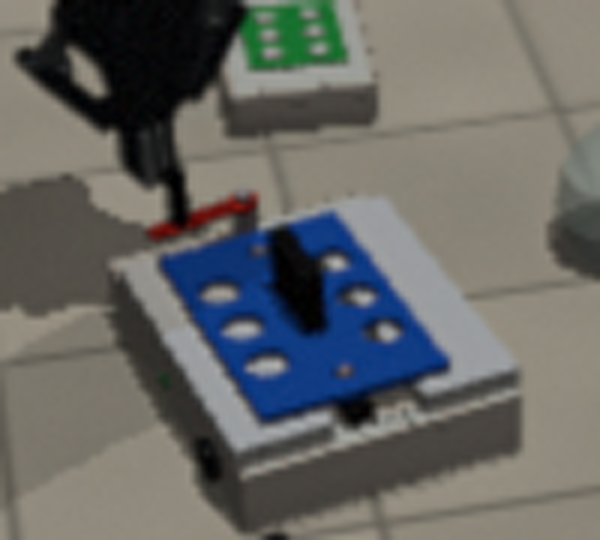

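View pics/tz7.png

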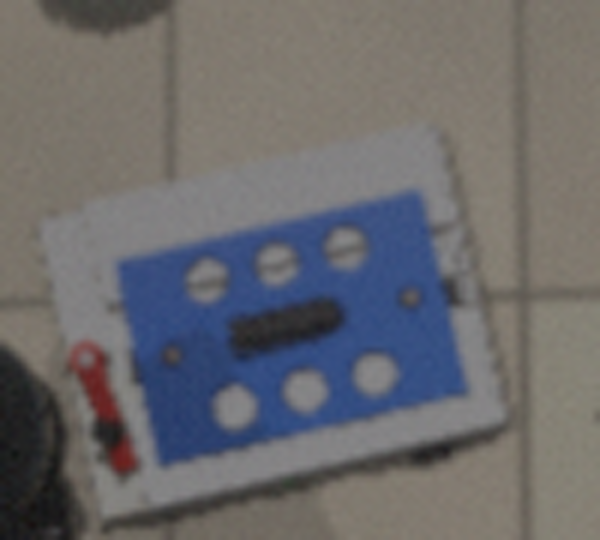

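Call:
move_arm:
  deltas:
    - [[3,-8,0],0,0]
    - [[5,-14,0],0,0]
    - [[5,-18,0],3,0]
    - [[5.2,-23,0],8,0]
    - [[5.5,-28,0],13,0]

```text
time: 16.25
eef_pos: [0.4879, 0.2418, 0.0963]
orientation: [0.754, 1.436, -0.752]
ft_force: [0.2, 1.3, -0.0]
gripper_width: -0.0003
```

Call:
move_arm:
  deltas:
    - [[1,-3.5,0],5,0]
    - [[2,-7,0],10,0]
    - [[3.5,-10.5,0],15,0]
    - [[3.5,-10.5,0],15,0]

```text
time: 16.75
eef_pos: [0.4914, 0.2308, 0.0961]
orientation: [0.554, 1.498, -0.554]
ft_force: [0.2, -0.8, -0.3]
gripper_width: 0.0003
```

```bash
python3 look.py 8|head -1
```

```text
16.75 [ 6.e-04  3.e-04 -1.e+00] [491.41 230.77  96.13] 49.44 [ 0.17 -0.77 -0.26] [0.003 0.009 0.011] 0.00029640348880691616
```

View pics/sz8.png

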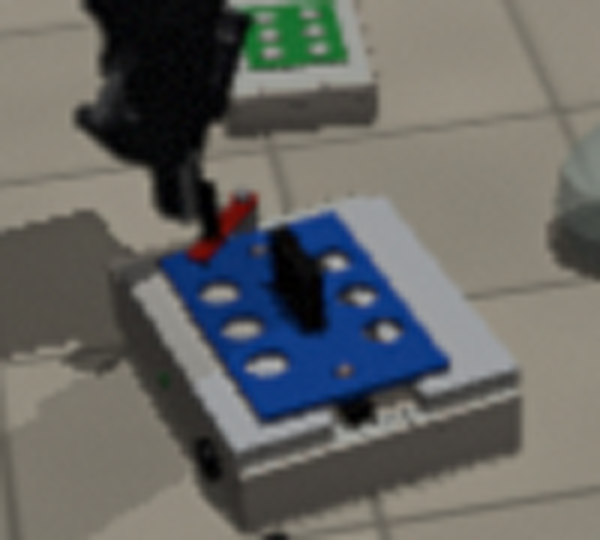

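Call:
move_arm:
  deltas:
    - [[2,-4,0],8,0]
    - [[4.5,-7.5,0],16,0]
    - [[8,-11,0],24,0]
    - [[12,-14,0],31,0]
    - [[12,-14,0],31,0]

```text
time: 17.48
eef_pos: [0.5031, 0.2172, 0.0957]
orientation: [0.132, 1.567, -0.132]
ft_force: [-0.1, -0.6, -0.2]
gripper_width: -0.0003
```

Call:
move_arm:
  deltas:
    - [[3,-2,0],5,0]
    - [[6,-3.5,0],10,0]
    - [[8,-4.5,0],13,0]
    - [[8,-4.5,0],13,0]

```text
time: 17.98
eef_pos: [0.5109, 0.2132, 0.0956]
orientation: [-0.046, 1.57, 0.046]
ft_force: [-0.3, -0.8, -0.4]
gripper_width: 0.0003
```

```bash
python3 look.py 9|head -1
```

```text
17.975 [-1.e-04  1.e-04 -1.e+00] [510.86 213.17  95.62] 93.34 [-0.29 -0.83 -0.42] [ 0.008  0.013 -0.009] 0.0002987016462497091
```

View pics/sz9.png

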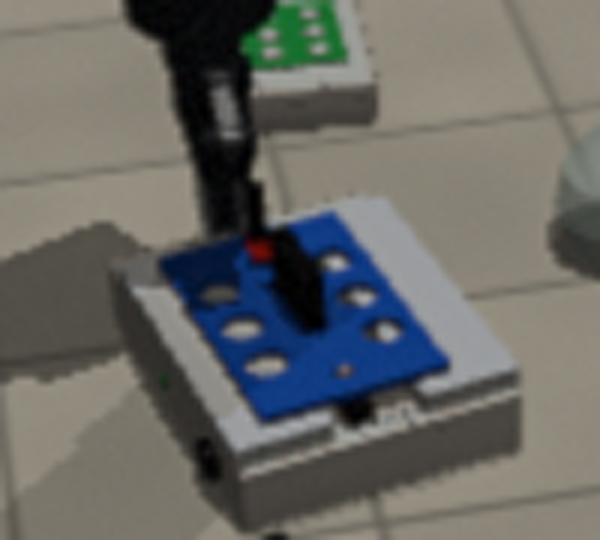

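View pics/tz9.png

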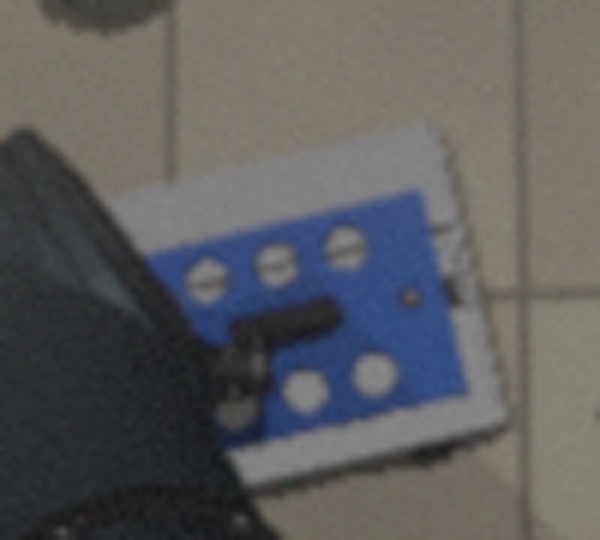

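Call:
move_arm:
  deltas:
    - [[1.5,-0.5,0],2,0]
    - [[3,-1,0],4,0]
    - [[4.5,-1.3,0],6,0]
    - [[4.5,-1.3,0],6,0]

```text
time: 18.58
eef_pos: [0.5157, 0.2117, 0.0956]
orientation: [-0.131, 1.567, 0.131]
ft_force: [-0.4, -0.1, -0.6]
gripper_width: -0.0003
```

Call:
move_arm:
  deltas:
    - [[0.7,-0.2,0],1,0]
    - [[1.4,-0.3,0],2,0]

```text
time: 18.82
eef_pos: [0.5168, 0.2113, 0.0956]
orientation: [-0.159, 1.565, 0.159]
ft_force: [-0.7, -0.1, 0.5]
gripper_width: -0.0005
```

Call:
move_arm:
  deltas:
    - [[0.7,-0.1,0],1,0]
    - [[1.4,-0.2,0],1.5,0]

```text
time: 19.08
eef_pos: [0.518, 0.2111, 0.0956]
orientation: [-0.179, 1.564, 0.179]
ft_force: [-3.2, -0.4, 2.9]
gripper_width: 0.0001
```

Call:
move_arm:
  deltas:
    - [[0.4,0,0],0,0]
    - [[0.4,0,0],0,0]

```text
time: 19.32
eef_pos: [0.518, 0.2111, 0.0956]
orientation: [-0.179, 1.565, 0.178]
ft_force: [-5.2, -1.5, 2.3]
gripper_width: -0.0001
```

```bash
python3 look.py 10|head -1
```

```text
19.325 [-1.1e-03 -5.0e-04 -1.0e+00] [518.02 211.07  95.56] 103.04 [-5.24 -1.51  2.27] [-0.238  0.985 -0.02 ] -6.753098829626735e-05
```

View pics/sz10.png

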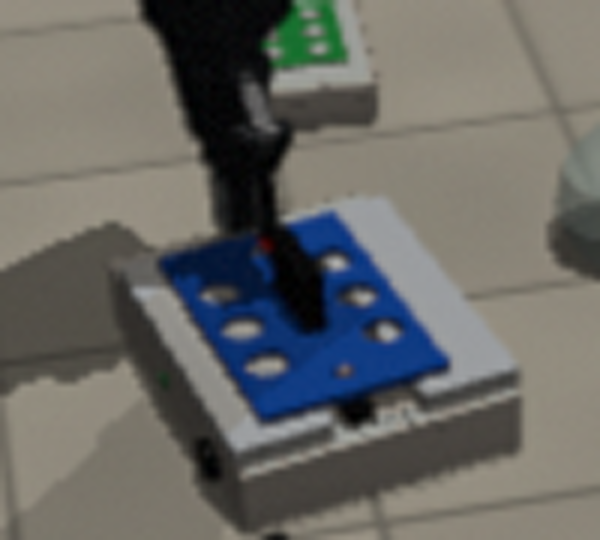

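Call:
move_arm:
  deltas:
    - [[-4,-1,0],0,0]
    - [[-12,-3,0],0,0]
    - [[-20,-4,5],0,0]
    - [[-20,-4,50],0,0]
    - [[-20,-4,100],0,0]

```text
time: 20.05
eef_pos: [0.4978, 0.2071, 0.1967]
orientation: [-0.179, 1.565, 0.179]
ft_force: [1.1, 1.0, -0.8]
gripper_width: -0.0002
```

Call:
move_arm:
  deltas:
    - [[-20,-50,20],0,0]
    - [[-20,-110,30],0,0]
    - [[-20,-170,30],0,0]
    - [[-20,-230,30],0,0]
    - [[-20,-270,30],0,0]

```text
time: 20.68
eef_pos: [0.4779, -0.0656, 0.2262]
orientation: [-0.178, 1.563, 0.176]
ft_force: [0.6, -0.6, 0.7]
gripper_width: -0.0003
```

Call:
move_arm:
  deltas:
    - [[0,0,0],0,0]
    - [[0,0,0],0,0]

```text
time: 20.92
eef_pos: [0.4785, -0.062, 0.2259]
orientation: [-0.179, 1.563, 0.179]
ft_force: [-0.3, 0.4, -0.1]
gripper_width: 0.0
```

```bash
python3 look.py 11|head -1
python3 - <<'E'
from h import *
t=cv2.imread('pics/top11.png');hsv=cv2.cvtColor(t,cv2.COLOR_BGR2HSV);m=cv2.inRange(hsv,(0,120,50),(8,255,255))|cv2.inRange(hsv,(172,120,50),(180,255,255))
ys,xs=np.nonzero(m[230:270,190:230]);P=onz('top',np.c_[xs+190,ys+230],.063)[:,:2]*1000
l=cv2.fitLine(P.astype(np.float32),cv2.DIST_L2,0,.01,.01).ravel();print(l,np.degrees(np.arctan2(l[1],l[0])),cv2.minAreaRect(P.astype(np.float32)))
E
```

```text
20.925 [ 6.e-04  4.e-04 -1.e+00] [478.53 -61.98 225.91] 103.06 [-0.33  0.4  -0.07] [ 0.016  0.028 -0.002] 1.3044426982931882e-05
[ 2.5712037e-01 -9.6637940e-01  5.3055463e+02  2.2599117e+02] -75.10073 ((531.2367553710938, 223.89328002929688), (9.368836402893066, 51.34995651245117), 13.996798515319824)
```

View pics/tz11.png

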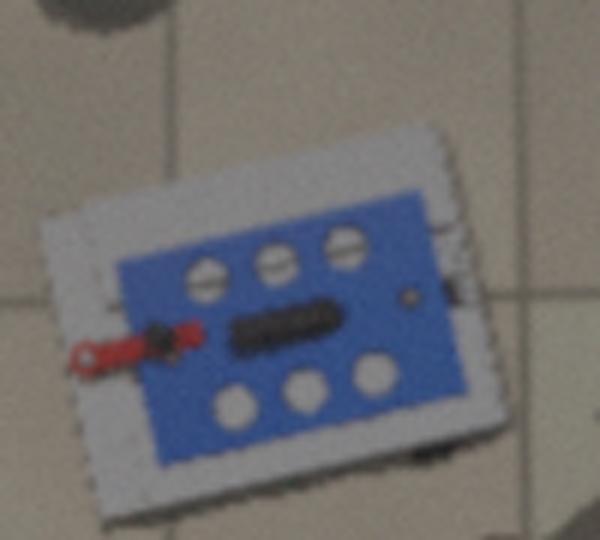

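View pics/side11.png

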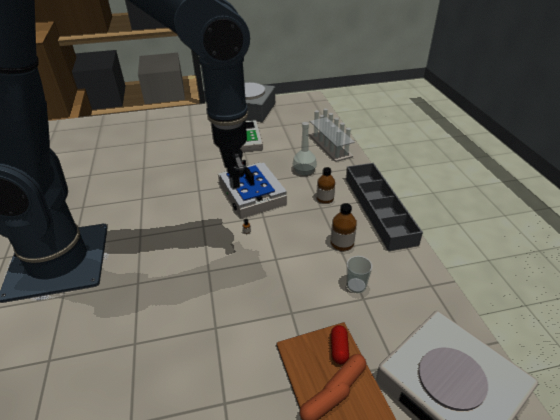

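```bash
python3 -c "
from plant import *
print(finish_job())"
```

```text
the job is handed in; nothing more can be done
None
```

The plate is seated on both pins, and the red retaining arm is swung across it to its end stop. I handed the job in at about 21 s of the 72 s allowed.

- **Seating:** I picked the plate up by its handle and carried it to the stage. I lined the hole that stayed in view up with its pin using the top camera. No sliding search was needed: the plate went down over the pins without touching their tips. It met the deck at the expected height. The highest wrist reading was 8.3 N, about 10 N of contact once the plate's weight is added. I read forces only at the end of each move, so a brief peak in between could have gone unseen.
- **Contact moment:** The first touch was slightly edge-first, with a moment of about 0.6 N m. Small nudges brought it down to 0.23 N m before I let go. The pictures after release show both pins in their holes and the plate flat.
- **Retaining arm:** I pushed the knob round with closed fingers. At the end it stopped moving while the force rose to about 5 N, which I took as the end stop. The plate did not block it.
- **Last checks:** The arm lies over the plate and the gripper is clear of everything. In the side view the bystanders look unmoved.
- **Disagreement:** The red arm's angle in the picture differs from the expected end angle by about 2°, and its parked angle was off by about 8°. I put this down to the knob hiding part of the arm and the coarse pixels, but I could not confirm it.

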